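# Raise the pressed tile out of its mould drawer and hold it up

## Task

On the bench tile press, pull the mould drawer out to its stop, flip the red safety flap right over to the outside so that it frees the lever, then pull the black-barred lever forward to its stop so that the lift pad raises the tile clear of the mould. Finish while still holding the lever there with the gripper, the tile up on the pad; do not touch the tile, and leave the pots and tools around the press where they are.

Things in the scene. Friction and masses are not known exactly. Their poses are not given: they have to be found in the camera images.
- press: The fixed bench press: blue steel housing 200 (x) by 300 (y) by 110 mm high, with a dark steel bed 130 mm long, 160 wide and 30 high standing out in front. Origin: on the table under the middle of the housing's front face; its x axis points away from the robot into the housing (housing from x = 0 to 200 mm, bed from x = -130 to 0), y to the left, z up. All 'press frame' values below are in this frame, in mm.
- drawer (a joint): Slide of the mould drawer in m: 0 shut, 0.105 pulled fully out (towards the press's -x) against its stop. Light friction (about 2 N); it stays where left. Drawer: pale wooden front board 12 thick and 118 wide, top edge at z = 98; behind it a frame whose walls end at z = 75.
- drawer_handle (a point): Middle of the drawer's steel bar handle: a round bar 11 mm thick along y, 90 mm long, its two standoffs 40 mm either side of the middle, 38 mm clear between bar and front board; press frame (-56, 0, 87) when shut, 23 mm below the housing's top. It moves with the drawer.
- catch (a joint): Hinge of the red safety flap in rad: 0 (to 0.1) locked, leaning 26 degrees from upright inwards (to the press's right, -y) across the front of the lever's left leg; upright at 0.45; 1.6 flipped fully over to the outside (+y), lying 1.15 rad past upright. Light friction; it stays where left. While locked it stops the lever after 0.15 to 0.3 rad of play.
- catch_edge (a point): Middle of the flap's free edge. The flap is a red plate 63 mm long in x, 8 mm thick, 60 mm from hinge to free edge; locked, this edge is at press frame (26, 62, 172), pushed outwards (+y) it rises to z = 178 and goes over.
- catch_hinge (a point): Middle of the flap's hinge line, which runs along the press's x axis: press frame (26, 88, 118), on the housing's top (z = 110); flap from x = -6 to 57.
- lever (a joint): Hinge of the lever in rad: 0 at rest, leaning 0.25 rad back (+x) from upright; 0.95 pulled forward (-x) to its stop, 0.70 rad forward of upright. A spring pulls it back: about 3 N at the bar at rest, 7 N at the stop. It is geared to the lift pad, which rises 50 mm over the whole swing.
- lever_bar (a point): Middle of the lever's black cross bar: a round bar 16 mm thick along y between two steel legs (12 mm thick, 150 mm apart, so 138 mm clear between them), 120 mm from the hinge axis; press frame (90, 0, 241) at rest and about (-17, 0, 217) at the stop. The bar turns with the lever.
- lever_hinge (a point): Middle of the lever's hinge axis, along the press's y axis: press frame (60, 0, 125).
- pad_top (a point): Middle of the top of the aluminium lift pad, 54 mm square, on the bed in front of the housing; press frame (-56, 0, 45) when down. With the drawer fully out it comes up through the drawer's open floor under the tile; with the drawer shut it meets nothing.
- tile: Loose fired tile, terracotta with a white spot, 80 by 80 by 10 mm, lying in the drawer; origin at the centre of its underside. In the shut drawer at press frame (49, 0, 58); with the drawer out at (-56, 0, 58); raised to about z = 95.
- mug: Bystander: white mug, 80 mm across, 90 high, beside the press on its left; origin at the centre of its underside.
- tub: Bystander: white tub with a red lid, 90 mm across, 110 high, beside the press on its right; origin at the centre of its underside.
- pinch_pot: Bystander: small grey-brown bowl, 56 mm across, 35 high, standing on the rear of the housing's top; origin at the centre of its underside.
- cutter: Bystander: steel ring cutter, 50 mm across, 25 high, standing on the rear of the housing's top; origin at the centre of its underside.
- water_bowl: Bystander: glass bowl, 130 mm across, 60 high, on the table to the right; origin at the centre of its underside.
- palette: Bystander: white plastic palette with six wells, 100 by 140 by 16 mm, on the table to the left; origin at the centre of its underside.

How it is judged:
By the outcome, as a careful person would: the job done as asked, in the order asked, and still so for the second after the job is handed in, while the arm keeps its last pose, push and grip.
It also fails if it takes over 54 s, if anything falls off the work surface, if the arm or the gripper's body presses on something with over 40 N, if the wrist force passes 120 N, or if a joint passes its speed limit or range.

## Robot

A 6-joint arm with a two-finger parallel gripper is mounted at the origin on the work surface. World frame = base frame: x ahead of the robot, y to its left, z up, the work surface at z = 0. Lengths are in m, angles in rad, forces in N, time in s.
With the tool pointing down it reaches from about 0.35 to 0.975 m from the base axis. Payload 4.9 kg.
Tool frame: the origin (TCP) lies on the mounting face of the last link; the fingertips stand 173 mm ahead of it and the grasp point (between the pads) lies 155 mm ahead of it; z points along the fingers, y is the line along which they close (so a half turn about z gives the same grasp; the last joint's range is limited). The gripper opens to 85 mm and grips with 20 to 120 N. Pads are 22 mm wide; open, the fingers measure 114 mm over their backs; the gripper's body (76 mm by 85 mm) begins 54 mm behind the grasp point. The pads swing forward as they close: fully open they stand 13 mm farther back than shut.
Start: joints at [-1.242, 0.053, 1.613, -0, 1.476, -0.119], TCP at [0.271, -0.563, 0.405] pointing down, gripper open.
Joint ranges: [-3.01, 3.01], [-1.01, 2.22], [0.06, 2.58], [-1.02, 4.17], [0.09, 2.62], [-3.14, 3.14]. Speed limits (rad/s): [2.57, 2.57, 3.14, 3.14, 3.14, 3.14].

## Interface

Orientations are given as a rotation vector (axis times angle).
In Python, from station import monitor, eyes, finish_job gives the robot as it stands. The module is installed in compiled form; this text tells all that it offers.
- The arm moves only by the tool step_arm, never from a script. Its argument "commands" is a list of rows, each a list of 3 entries, a list of its own where there are three numbers: the opening in per cent of the stroke, from 0 (shut) to 100 (fully open), then the shift along the tool's x, y, z in mm, then the turn about the tool's z in degrees. In form: [[hand, [x, y, z], yaw], ...]. A call has 1 to 12 rows; each row is the pose to reach, as a shift and turn from the pose commanded when the call began, along the tool's axes at that moment; what a row does not reach only later rows make up. A row lasts 1/8 s, in which the tool goes at most 62.5 mm and 10.7 degrees, less where a joint would pass 70% of its speed; a pose out of reach is approached as far as the arm can. A call with a gripper value outside its range is refused whole. The fingers move at their own pace and stop on an object; "squeeze" is the grip in N (left out, the last holds). Time passes only in rows, so rows that repeat a pose let the fingers close. It gives the time, the measured TCP pose, the force, the opening and the grip force at its end, in the units of the state.
- monitor.get_obs(): the state, without advancing time (a new reading comes with each control period).
- eyes.get_image(name): name is "scene" or "top"; returns the picture (420x560x3 uint8, red, green, blue); there is no depth.
- eyes.camera_info(name): a dict with "camera_matrix" (3x3 intrinsics, pixels), "extrinsics" (4x4, takes a point from camera to world coordinates). Camera axes: x right, y down, z forward; pixel columns grow to the right and rows downward; lengths in m; the calibration is good to about 2 mm. A picture is of the moment at which its call begins. camera_info takes no time and is no camera call.
- finish_job(): hands the job in; it is judged then, once.
The state is a dict: "t": time; "q": joint angles; "dq": joint speeds; "effort": joint torques, N m; "tool_pos": TCP position; "tool_rot": TCP orientation; "contact_force": force on the tool from outside, world axes, zero at the start; "wrist_torque": the same for the moment, N m; "opening": finger opening in m; "grip_force": force on a finger pad.
Only numpy, scipy, OpenCV 4.12 (cv2) and the standard library are available. Lean on these libraries where they do the work, as an engineer would, in place of code of your own. Each camera call takes 0.05 s, during which the arm holds its last target. There are 200 camera calls.

## Working session

There is one attempt and no reset: what is moved stays moved. The work goes in short steps, Python scripts to look and compute and a tool call to move; the robot and the scene stay as the last step left them, time stands still between calls to the robot, and variables do not carry over. Pictures are saved under pics/ and viewed, at most 10 in all, crops included, and the job is handed in when it is done.

Besides the shell and the picture viewer there is one more tool, called after ">>>" as name(argument=value, ...), one argument or row to a line, values as JSON. step_arm: Moves the arm, as the interface text tells. Its arguments: {"type":"object","properties":{"commands":{"type":"array"},"squeeze":{"type":"number"}},"required":["commands"]}

```bash
mkdir -p pics
python3 - <<'E'
from station import monitor, eyes
import cv2,numpy as np
for n in("scene","top"):
    im=eyes.get_image(n); cv2.imwrite(f"pics/{n}0.png",im[:,:,::-1]); i=eyes.camera_info(n); print(n,np.round(i["camera_matrix"],1).tolist(),np.round(i["extrinsics"],3).tolist())
o=monitor.get_obs(); print(o["t"],o["tool_pos"],o["tool_rot"],o["opening"])
E
```

```text
scene [[386.7, 0.0, 274.2], [0.0, 386.7, 205.4], [0.0, 0.0, 1.0]] [[-0.84, 0.32, -0.439, 1.076], [0.543, 0.528, -0.653, 0.782], [0.023, -0.787, -0.617, 0.866], [0.0, 0.0, 0.0, 1.0]]
top [[437.8, 0.0, 278.5], [0.0, 437.8, 215.5], [0.0, 0.0, 1.0]] [[-0.025, -0.993, 0.115, 0.394], [-1.0, 0.025, 0.001, 0.001], [-0.004, -0.114, -0.993, 1.648], [0.0, 0.0, 0.0, 1.0]]
0.1 [ 0.27053696 -0.5631386   0.40355879] [-3.06133857e+00 -6.97156453e-01  2.95954867e-04] 0.08542635131089416
```

View pics/scene0.png

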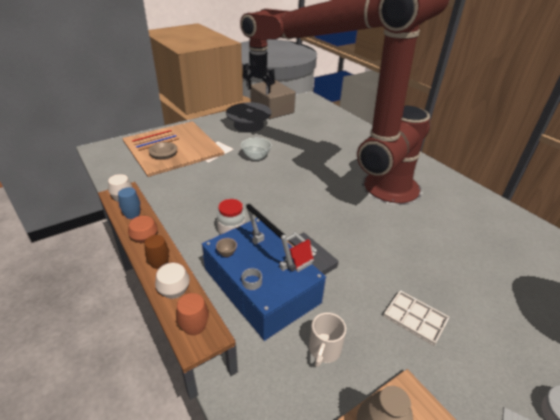

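View pics/top0.png

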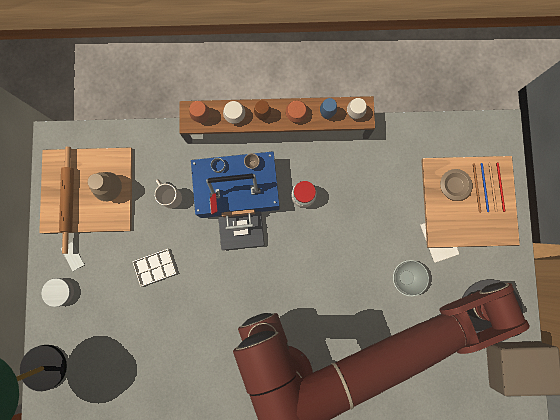

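The scene view shows the press in the middle, with the flap red at (301,254) and the bar black at about (268,222). In the top view the housing spans (192–280, 152–215), the bar is at (231,179), the flap at (214,203) and the handle at about (242,225).

```bash
cat > h.py <<'E'
from station import monitor, eyes
import cv2,numpy as np
from scipy.spatial.transform import Rotation as R
def ray(n,px,z):
    i=eyes.camera_info(n);K=i["camera_matrix"];E=i["extrinsics"]
    d=E[:3,:3]@np.linalg.solve(K,[px[0],px[1],1]);o=E[:3,3]
    return o+d*(z-o[2])/d[2]
def proj(n,p):
    i=eyes.camera_info(n);c=np.linalg.inv(i["extrinsics"])@np.r_[p,1];u=i["camera_matrix"]@c[:3];return u[:2]/u[2]
E
python3 - <<'E'
from h import *
im=cv2.imread("pics/top0.png");hsv=cv2.cvtColor(im,cv2.COLOR_BGR2HSV)
m=cv2.inRange(hsv,(100,120,50),(125,255,255));m[:, :180]=0;m[:,300:]=0;m[:140]=0;m[240:]=0
m=cv2.morphologyEx(m,cv2.MORPH_CLOSE,np.ones((9,9)))
c=max(cv2.findContours(m,0,1)[0],key=cv2.contourArea)
r=cv2.minAreaRect(c);b=cv2.boxPoints(r);print(r)
for p in b:print(p,ray("top",p,.11).round(4))
crop=cv2.resize(im[140:260,170:330],(800,600),interpolation=cv2.INTER_CUBIC);cv2.imwrite("pics/c1.png",crop)
s=cv2.imread("pics/scene0.png")[190:340,190:350];cv2.imwrite("pics/c2.png",cv2.resize(s,(640,600),interpolation=cv2.INTER_CUBIC))
E
```

```text
((234.27810668945312, 184.39178466796875), (58.309425354003906, 83.90485382080078), 83.9909896850586)
[189.50412 159.78905] [0.7805 0.3173 0.11  ]
[272.94797 151.00548] [0.805  0.0169 0.11  ]
[279.0521  208.99452] [5.941e-01 2.000e-04 1.100e-01]
[195.60825 217.77809] [0.5703 0.2961 0.11  ]
```

View pics/c1.png

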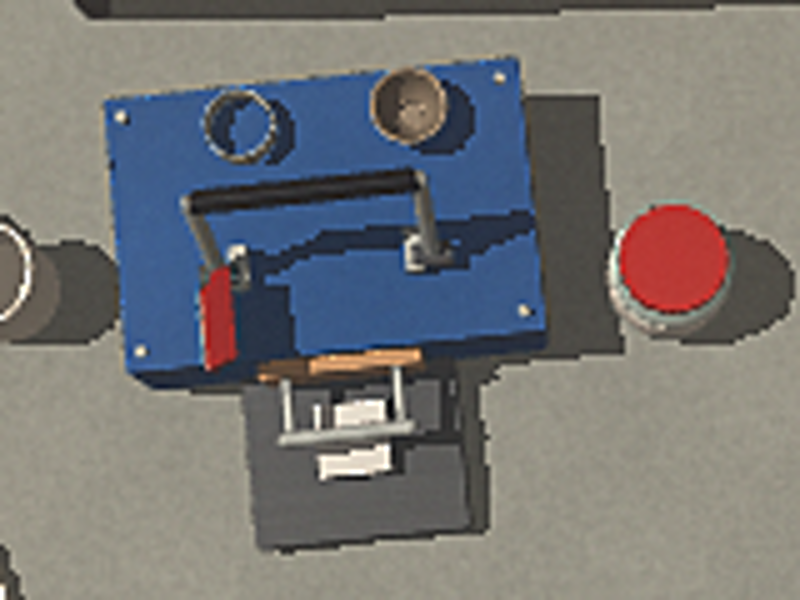

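View pics/c2.png

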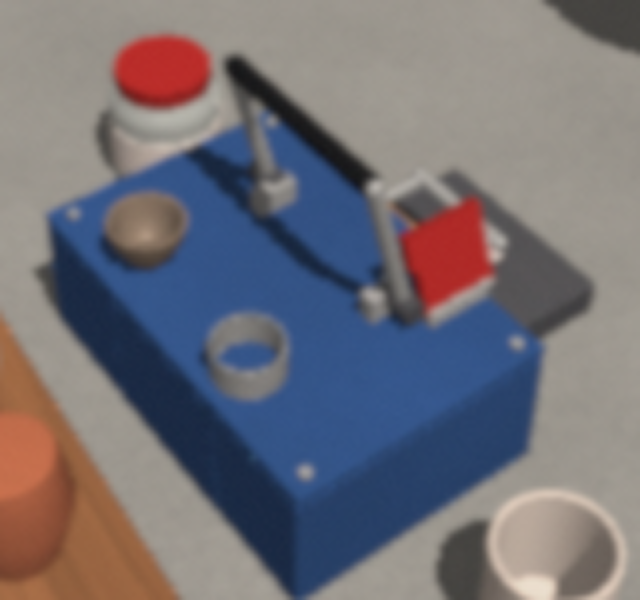

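In the top crop the housing's top corners are at (104,100), (519,57), (546,330) and (128,373). In the scene crop three of them show, at (50,215), (300,497) and (543,347). The flap is locked, the drawer shut and the lever back.

```bash
cat >> h.py <<'E'
import os
if os.path.exists("pose.npy"): PX,PY,PSI=np.load("pose.npy")
def world(p): # press mm -> world m
    c,s=np.cos(PSI),np.sin(PSI);return np.array([PX+(c*p[0]-s*p[1])/1e3,PY+(s*p[0]+c*p[1])/1e3,p[2]/1e3])
def shift(p,yaw=None,off=155): # grasp-point target (press mm) -> tool shift mm; yaw of tool y rel. to press x
    o=monitor.get_obs();M=R.from_rotvec(o["tool_rot"]);t=world(p)+[0,0,off/1e3]
    ty=M.as_matrix()[:,1];turn=-((np.degrees(PSI)+(yaw or 0)-np.degrees(np.arctan2(ty[1],ty[0]))+180)%360-180)
    return (M.inv().apply(t-o["tool_pos"])*1e3).round(1),round(turn,1)
def state():
    o=monitor.get_obs();d=o["tool_pos"]-[PX,PY,.155];c,s=np.cos(PSI),np.sin(PSI)
    print("t",o["t"],"grasp(press)",np.round([1e3*(c*d[0]+s*d[1]),1e3*(-s*d[0]+c*d[1]),1e3*d[2]],1),"F",o["contact_force"].round(1),"q",o["q"].round(2),"op",round(o["opening"],4))
E
python3 - <<'E'
from h import *
P=[(200,150),(200,-150),(0,-150),(0,150)]
top=[(104,100),(519,57),(546,330),(128,373)]
W=[ray("top",((x+.5)/5+169.5,(y+.5)/5+139.5),.11)[:2] for x,y in top]
S=[ray("scene",((x+.5)/4+189.5,(y+.5)/4+189.5),.11)[:2] for x,y in[(300,497),(50,215),(543,347)]]
def fit(A,B):
    A=np.array(A)/1e3;B=np.array(B);a=A-A.mean(0);b=B-B.mean(0)
    psi=np.arctan2((a[:,0]*b[:,1]-a[:,1]*b[:,0]).sum(),(a*b).sum())
    c,s=np.cos(psi),np.sin(psi);Rm=np.array([[c,-s],[s,c]]);t=B.mean(0)-Rm@A.mean(0)
    print(t,np.degrees(psi),((B-(A@Rm.T+t))*1e3).round(1).tolist());return[*t,psi]
f1=fit(P,W);f2=fit([P[0],P[1],P[3]],S);f3=fit(P+[P[0],P[1],P[3]],W+S)
np.save("pose.npy",f3)
E
python3 - <<'E'
from h import *
for p in[(-56,45,87),(-56,-45,87),(90,69,241),(90,-69,241),(26,62,172)]:
    print(p,(proj("top",world(p))-[170,140])*5,(proj("scene",world(p))-[190,190])*4)
print(shift((-56,0,200)),shift((-56,0,87)));state()
E
```

```text
[0.59419191 0.14905411] 4.502992889348786 [[-0.7, -0.2], [-0.4, 0.0], [0.3, 1.3], [0.7, -1.1]]
[0.59450591 0.15036908] 4.6107967578519915 [[-2.0, -2.3], [-1.6, 3.9], [3.6, -1.6]]
[0.59430803 0.1496098 ] 4.560086663418663 [[-0.6, -1.0], [-0.6, -0.7], [0.1, 0.7], [0.7, -1.7], [-2.0, -1.4], [-1.3, 4.9], [3.7, -0.9]]
(-56, 45, 87) [282.42349578 437.84357557] [498.81068621 240.32984232]
(-56, -45, 87) [407.50378532 424.72622386] [418.16461299 171.67935059]
(90, 69, 241) [196.87395812 199.76488979] [366.73870247 180.72868133]
(90, -69, 241) [406.96187217 177.92868167] [235.62596381  64.66243781]
(26, 62, 172) [231.47385555 310.35099781] [433.87664232 214.22923894]
(array([ 548.2, -522.3,   49.7]), np.float64(-68.9)) (array([ 548.2, -522.1,  162.7]), np.float64(-68.9))
t 0.1 grasp(press) [-379.4 -684.8  248.6] F [ 0.4 -0.4 -0.1] q [-1.24  0.05  1.61  0.    1.48 -0.12] op 0.0854
```

>>> step_arm(
  commands=[
    [100, [140, -130, -20], -17],
    [100, [280, -265, -20], -34],
    [45, [420, -400, 0], -52],
    [45, [548, -522, 0], -69],
    [45, [548, -522, 0], -69],
    [45, [548, -522, 0], -69],
    [45, [548, -522, 0], -69],
    [45, [548, -522, 0], -69],
    [45, [548, -522, 0], -69],
    [45, [548, -522, 0], -69],
    [45, [548, -522, 0], -69],
    [45, [548, -522, 0], -69],
  ],
  squeeze=40,
)

```text
t: 1.6
tool_pos: [0.5362, 0.1398, 0.4044]
tool_rot: [2.129, 2.31, -0.001]
contact_force: [1.3, -0.3, 0.5]
opening: 0.0382
grip_force: 0.0
```

```bash
python3 -c "
from h import *
state();print(shift((-56,0,180)),shift((-56,0,87)))"
```

```text
t 1.6 grasp(press) [-58.7  -5.1 249.4] F [ 1.3 -0.3  0.5] q [ 0.12 -0.12  1.78 -0.    1.48  0.04] op 0.0382
(array([ 5.2,  2.8, 69.4]), np.float64(0.1)) (array([  5.2,   2.8, 162.4]), np.float64(0.1))
```

>>> step_arm(
  commands=[
    [45, [0, 0, 30], 0],
    [45, [0, 0, 60], 0],
    [45, [0, 0, 100], 0],
    [45, [0, 0, 100], 0],
  ],
)

```text
t: 2.1
tool_pos: [0.5343, 0.1375, 0.3005]
tool_rot: [-2.125, -2.306, 0.011]
contact_force: [-0.8, -0.5, 0.2]
opening: 0.0381
grip_force: 0.0
```

```bash
python3 -c "
from h import *
state();print(shift((-56,0,87)))
t=eyes.get_image('top')[140:260,170:330,::-1];s=eyes.get_image('scene')[170:320,190:350,::-1]
cv2.imwrite('pics/d1.png',np.hstack([cv2.resize(t,(400,300)),cv2.resize(s,(400,300))]))"
```

```text
t 2.1 grasp(press) [-60.8  -7.3 145.5] F [-0.8 -0.5  0.2] q [ 0.12 -0.03  1.88  0.    1.3   0.04] op 0.0381
(array([ 7.3,  5.3, 58.4]), np.float64(0.1))
```

View pics/d1.png

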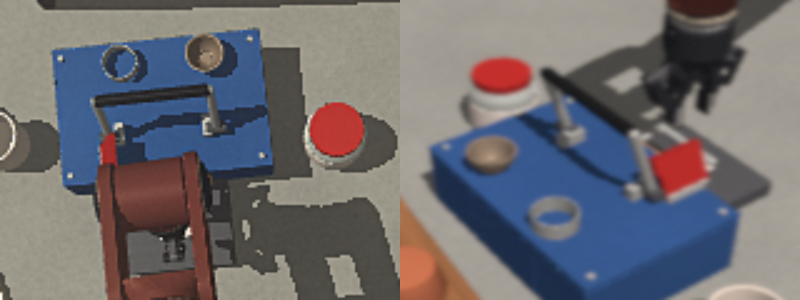

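The picture shows the gripper above the bed with the fingers straddling the handle in x. I'll correct a few mm and go down.

>>> step_arm(
  commands=[
    [45, [7, 5, 0], 0],
    [45, [7, 5, 20], 0],
    [45, [7, 5, 40], 0],
    [45, [7, 5, 58], 0],
    [45, [7, 5, 58], 0],
  ],
)

```text
t: 2.82
tool_pos: [0.5392, 0.1448, 0.2437]
tool_rot: [-2.127, -2.307, 0.007]
contact_force: [0.3, -0.0, -0.8]
opening: 0.0384
grip_force: 0.0
```

```bash
python3 -c "
from h import *
state();print(shift((-56,0,87)))"
```

```text
t 2.825 grasp(press) [-55.3  -0.4  88.7] F [ 0.3 -0.  -0.8] q [ 0.13  0.05  1.9  -0.    1.2   0.05] op 0.0384
(array([ 0.4, -0.7,  1.7]), np.float64(0.1))
```

>>> step_arm(
  commands=[
    [0, [0, 0, 1], 0],
    [0, [0, 0, 1], 0],
    [0, [0, 0, 1], 0],
    [0, [0, 0, 1], 0],
    [0, [0, 0, 1], 0],
  ],
  squeeze=40,
)

```text
t: 3.45
tool_pos: [0.5396, 0.145, 0.2462]
tool_rot: [-2.128, -2.308, 0.005]
contact_force: [-6.9, -0.8, 3.3]
opening: 0.0092
grip_force: 39.1
```

>>> step_arm(
  commands=[
    [0, [0, -15, 0], 0],
    [0, [0, -30, 0], 0],
    [0, [0, -45, 0], 0],
    [0, [0, -60, 0], 0],
    [0, [0, -75, 0], 0],
    [0, [0, -88, 0], 0],
    [0, [0, -97, 0], 0],
    [0, [0, -103, 0], 0],
    [0, [0, -107, 0], 0],
    [0, [0, -107, 0], 0],
  ],
)

```text
t: 4.7
tool_pos: [0.434, 0.1364, 0.2462]
tool_rot: [2.129, 2.309, 0.002]
contact_force: [3.6, 2.3, 2.0]
opening: 0.0092
grip_force: 41.1
```

```bash
python3 -c "
from h import *
state()"
```

```text
t 4.7 grasp(press) [-160.9   -0.4   91.2] F [3.6 2.3 2. ] q [ 0.14 -0.21  2.14  0.    1.21  0.06] op 0.0092
```

>>> step_arm(
  commands=[
    [0, [0, -3, 0], 0],
    [0, [0, -6, 0], 0],
    [0, [0, -6, 0], 0],
  ],
)

```text
t: 5.08
tool_pos: [0.431, 0.136, 0.2463]
tool_rot: [2.122, 2.3, 0.023]
contact_force: [28.7, 4.8, -21.2]
opening: 0.0093
grip_force: 39.6
```

```bash
python3 -c "
from h import *
state()"
```

```text
t 5.075 grasp(press) [-163.9   -0.6   91.3] F [ 28.7   4.8 -21.2] q [ 0.14 -0.22  2.15  0.    1.2   0.06] op 0.0093
```

>>> step_arm(
  commands=[
    [0, [0, 6, 0], 0],
    [45, [0, 6, 0], 0],
    [45, [0, 6, 0], 0],
    [45, [0, 6, 0], 0],
    [45, [0, 6, -30], 0],
    [45, [0, 6, -70], 0],
    [0, [0, 6, -125], 0],
    [0, [0, 6, -125], 0],
    [0, [0, 6, -125], 0],
  ],
)

```text
t: 6.2
tool_pos: [0.4334, 0.1363, 0.3703]
tool_rot: [-2.129, -2.31, 0.001]
contact_force: [1.1, 0.1, -0.5]
opening: -0.0001
grip_force: 0.0
```

```bash
python3 -c "
from h import *
state();print(shift((12,35,216)),shift((12,35,168)))
im=eyes.get_image('scene');cv2.imwrite('pics/d2.png',cv2.resize(im[170:320,190:390,::-1],(600,450)))"
```

```text
t 6.2 grasp(press) [-161.4   -0.5  215.3] F [ 1.1  0.1 -0.5] q [ 0.14 -0.35  2.03 -0.    1.46  0.06] op -0.0001
(array([ 35.2, 173.5,  -0.8]), np.float64(0.1)) (array([ 35.2, 173.5,  47.2]), np.float64(0.1))
```

View pics/d2.png

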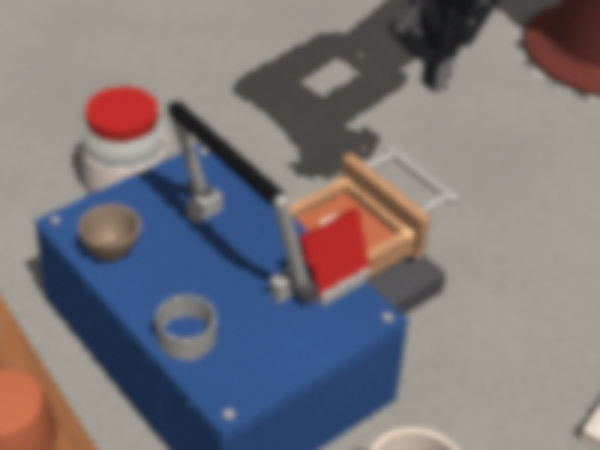

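The drawer is fully out with the tile in it, the handle is free, and the flap is still locked. Next I go inside the flap with the fingers shut.

>>> step_arm(
  commands=[
    [0, [12, 58, 0], 0],
    [0, [24, 116, 0], 0],
    [0, [35, 173, 0], 0],
    [0, [35, 173, 0], 0],
    [0, [35, 173, 25], 0],
    [0, [35, 173, 47], 0],
    [0, [35, 173, 47], 0],
  ],
)

```text
t: 7.12
tool_pos: [0.6016, 0.1849, 0.32]
tool_rot: [-2.127, -2.307, 0.009]
contact_force: [-0.3, -0.6, -0.0]
opening: 0.0002
grip_force: 0.0
```

```bash
python3 -c "
from h import *
state()
for p in[(12,100,168),(12,125,162),(12,140,158),(12,147,154)]:print(shift(p))"
```

```text
t 7.125 grasp(press) [ 10.1  34.6 165. ] F [-0.3 -0.6 -0. ] q [ 0.18  0.13  1.68 -0.    1.34  0.1 ] op 0.0002
(array([65.4,  2. , -3. ]), np.float64(0.1))
(array([90.4,  2.1,  3. ]), np.float64(0.1))
(array([105.4,   2.1,   7. ]), np.float64(0.1))
(array([112.4,   2.2,  10.9]), np.float64(0.1))
```

>>> step_arm(
  commands=[
    [0, [15, 0, -3], 0],
    [0, [30, 0, -3], 0],
    [0, [45, 0, -3], 0],
    [0, [60, 0, -3], 0],
    [0, [72, 0, -1], 0],
    [0, [82, 0, 2], 0],
    [0, [90, 0, 5], 0],
    [0, [90, 0, 7], 0],
    [0, [90, 0, 7], 0],
  ],
)

```text
t: 8.25
tool_pos: [0.5961, 0.2748, 0.3167]
tool_rot: [-2.129, -2.31, 0.0]
contact_force: [0.6, -0.1, 0.5]
opening: -0.0003
grip_force: 0.0
```

```bash
python3 -c "
from h import *
state()
im=eyes.get_image('scene');cv2.imwrite('pics/d3.png',cv2.resize(im[170:320,190:390,::-1],(600,450)))"
```

```text
t 8.25 grasp(press) [ 11.7 124.7 161.7] F [ 0.6 -0.1  0.5] q [0.32 0.19 1.61 0.   1.34 0.24] op -0.0003
```

View pics/d3.png

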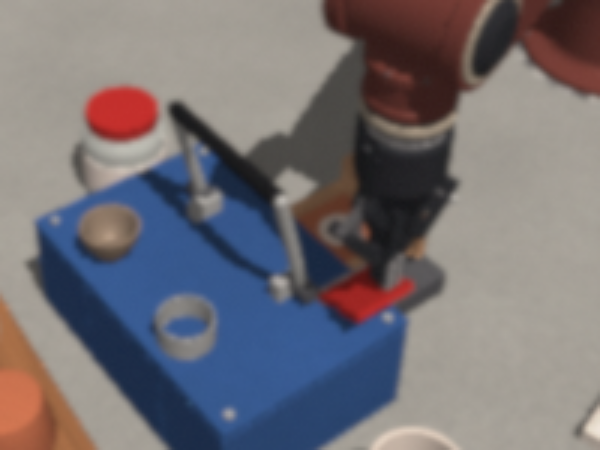

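The flap is over to the outside under the fingertips. I'll press down lightly to bring it to its stop.

>>> step_arm(
  commands=[
    [0, [0, 0, 2], 0],
    [0, [0, 0, 4], 0],
    [0, [0, 0, 5], 0],
  ],
)

```text
t: 8.68
tool_pos: [0.5965, 0.2749, 0.3155]
tool_rot: [2.129, 2.309, 0.002]
contact_force: [-6.4, -2.6, 15.7]
opening: -0.0001
grip_force: 7.2
```

```bash
python3 -c "
from h import *
state()"
```

```text
t 8.675 grasp(press) [ 12.1 124.7 160.5] F [-6.4 -2.6 15.7] q [0.32 0.19 1.61 0.   1.33 0.24] op -0.0001
```

>>> step_arm(
  commands=[
    [0, [0, 0, -50], 0],
    [0, [0, 0, -100], 0],
    [0, [0, 0, -150], 0],
    [65, [-40, 25, -150], 0],
    [65, [-85, 52, -150], 0],
    [65, [-125, 78, -150], 0],
    [65, [-125, 78, -150], 0],
    [65, [-125, 78, -150], 0],
    [65, [-125, 78, -150], 0],
  ],
)

```text
t: 9.8
tool_pos: [0.6833, 0.1577, 0.4619]
tool_rot: [-2.128, -2.311, -0.0]
contact_force: [-0.6, -0.5, 0.4]
opening: 0.0555
grip_force: 0.0
```

```bash
python3 -c "
from h import *
state();print(shift((90,0,241)))"
```

```text
t 9.8 grasp(press) [ 89.4   1.  306.9] F [-0.6 -0.5  0.4] q [0.12 0.2  1.35 0.   1.58 0.04] op 0.0555
(array([-1. ,  0.6, 65.9]), np.float64(0.2))
```

>>> step_arm(
  commands=[
    [65, [-1, 1, 25], 0],
    [65, [-1, 1, 50], 0],
    [65, [-1, 1, 64], 0],
    [65, [-1, 1, 64], 0],
    [0, [-1, 1, 64], 0],
    [0, [-1, 1, 64], 0],
    [0, [-1, 1, 64], 0],
    [0, [-1, 1, 64], 0],
    [0, [-1, 1, 64], 0],
  ],
  squeeze=50,
)

```text
t: 10.92
tool_pos: [0.6845, 0.1558, 0.3996]
tool_rot: [-2.129, -2.309, 0.002]
contact_force: [-6.1, -1.0, 3.7]
opening: 0.0143
grip_force: 49.0
```

```bash
python3 -c "
from h import *
state()
for f in np.linspace(-.25,.7,13)[1:]:print((60-120*np.sin(f)).round(1),(125+120*np.cos(f)).round(1),shift((60-120*np.sin(f),0,125+120*np.cos(f)))[0])"
```

```text
t 10.925 grasp(press) [ 90.4  -1.  244.6] F [-6.1 -1.   3.7] q [0.12 0.23 1.42 0.   1.49 0.04] op 0.0143
80.4 243.3 [  1.  -10.    1.4]
71.0 244.5 [  1.  -19.4   0.2]
61.5 245.0 [  1.  -28.9  -0.3]
52.0 244.7 [  1.  -38.4  -0. ]
42.6 243.7 [  1.  -47.9   1. ]
33.2 242.0 [  1.1 -57.2   2.7]
24.1 239.5 [  1.1 -66.4   5.2]
15.1 236.3 [  1.1 -75.3   8.5]
6.5 232.4 [  1.1 -84.   12.4]
-1.9 227.8 [  1.1 -92.3  17. ]
-9.8 222.6 [   1.1 -100.2   22.2]
-17.3 216.8 [   1.1 -107.7   28. ]
```

>>> step_arm(
  commands=[
    [0, [0, -10, -2], 0],
    [0, [0, -19, -3], 0],
    [0, [0, -29, -4], 0],
    [0, [0, -38, -3], 0],
    [0, [0, -48, -2], 0],
    [0, [0, -57, -1], 0],
    [0, [0, -66, 2], 0],
    [0, [0, -75, 5], 0],
    [0, [0, -84, 9], 0],
    [0, [0, -92, 13], 0],
    [0, [0, -92, 13], 0],
  ],
)

```text
t: 12.3
tool_pos: [0.5947, 0.1484, 0.39]
tool_rot: [2.123, 2.303, 0.017]
contact_force: [6.7, 1.5, 6.6]
opening: 0.0141
grip_force: 51.5
```

```bash
python3 -c "
from h import *
state()"
```

```text
t 12.3 grasp(press) [  0.3  -1.2 235. ] F [6.7 1.5 6.6] q [0.12 0.03 1.66 0.   1.44 0.04] op 0.0141
```

>>> step_arm(
  commands=[
    [0, [0, -4, 3], 0],
    [0, [0, -8, 6], 0],
    [0, [0, -12, 8], 0],
    [0, [0, -15, 11], 0],
    [0, [0, -18, 13], 0],
    [0, [0, -20, 15], 0],
    [0, [0, -20, 15], 0],
    [0, [0, -20, 15], 0],
  ],
)

```text
t: 13.3
tool_pos: [0.5753, 0.1468, 0.3751]
tool_rot: [2.123, 2.303, 0.018]
contact_force: [6.9, 1.3, 7.1]
opening: 0.0138
grip_force: 53.5
```

```bash
python3 -c "
from h import *
state()
t=eyes.get_image('top')[140:260,170:330,::-1];s=eyes.get_image('scene')[170:320,190:390,::-1]
cv2.imwrite('pics/d4.png',np.hstack([cv2.resize(t,(400,300)),cv2.resize(s,(400,300))]))"
```

```text
t 13.3 grasp(press) [-19.2  -1.3 220.1] F [6.9 1.3 7.1] q [ 0.12 -0.    1.72  0.    1.41  0.04] op 0.0138
```

View pics/d4.png

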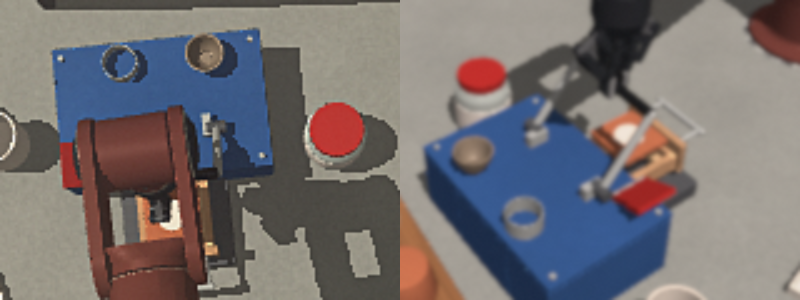

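The lever is forward, the tile is raised above the frame on the pad, and the flap lies outside. I'll push a little further to feel the stop.

>>> step_arm(
  commands=[
    [0, [0, -2, 2], 0],
    [0, [0, -4, 3], 0],
    [0, [0, -4, 3], 0],
    [0, [0, -4, 3], 0],
  ],
)

```text
t: 13.9
tool_pos: [0.5733, 0.1466, 0.375]
tool_rot: [2.119, 2.297, 0.031]
contact_force: [16.1, 2.7, 8.8]
opening: 0.0138
grip_force: 53.8
```

```bash
python3 -c "
from h import *
state()"
```

```text
t 13.9 grasp(press) [-21.2  -1.4 220. ] F [16.1  2.7  8.8] q [ 0.12 -0.01  1.73  0.    1.4   0.04] op 0.0138
```

>>> step_arm(
  commands=[
    [0, [0, 0, 0], 0],
    [0, [0, 0, 0], 0],
    [0, [0, 0, 0], 0],
    [0, [0, 0, 0], 0],
  ],
)

```text
t: 14.4
tool_pos: [0.5733, 0.1466, 0.375]
tool_rot: [2.119, 2.297, 0.031]
contact_force: [15.8, 2.6, 8.2]
opening: 0.0142
grip_force: 53.8
```

```bash
python3 -c "
from h import *
state()
s=eyes.get_image('scene')[170:320,190:390,::-1]
cv2.imwrite('pics/d5.png',cv2.resize(s,(800,600),interpolation=cv2.INTER_CUBIC))"
```

```text
t 14.4 grasp(press) [-21.2  -1.3 220. ] F [15.8  2.6  8.2] q [ 0.12 -0.01  1.73  0.    1.4   0.04] op 0.0142
```

View pics/d5.png

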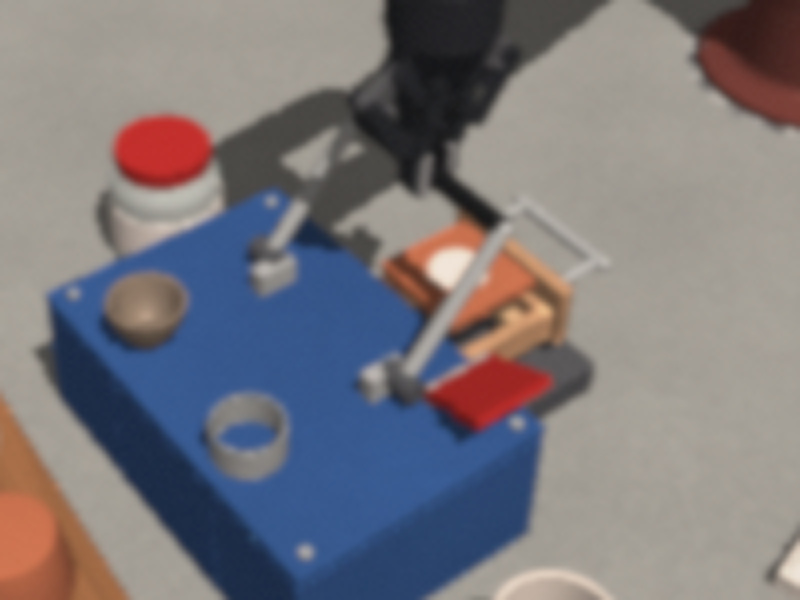

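The tile stands at about (460,275), above the frame walls. The bar is held in the gripper at (430,180), the flap lies over at (490,390), the drawer is out, and the pots have not moved.

```bash
python3 -c "
from station import finish_job
print(finish_job())"
```

```text
the job is handed in; nothing more can be done
None
```

The job is handed in at 14.4 s: drawer out to its stop, flap over to the outside, and the gripper holding the lever at its stop with the tile up on the pad; the tile was not touched and no bystander was seen to move.

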